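# Clamp the glued tub and hold the squeeze

### The job

The lidded tub has just been glued: slide it sideways along the counter, without lifting or tipping it, from its corner-marked spot into the corner-marked place between the jaws of the bar clamp, square to the jaws. Let go of it, then pump the clamp's trigger paddle towards the fixed handle, again and again, until the sprung pad of the moving jaw has pinched the tub against the fixed jaw and has plainly begun to press in; do not crush the tub, move the jaw by the trigger only, and leave the spray bottle, peg caddy and jar lid alone. Finish while still squeezing the trigger, keeping the tub clamped; do not let go at the end.

Things in the scene. Friction and masses are not known exactly. Their poses are not given: they have to be found in the camera images.
- tub: Small closed plastic tub, 80 (its x) x 60 (its y) x 72 mm tall, a flat steel latch standing 4 mm out of its -y side (26 mm wide, from 38 to 68 mm up), so 64 mm over latch and body along y. Loose, 0.25 to 0.5 kg, rigid, lid shut. Origin: centre of the underside; z up. It starts on the spot, standing on the counter.
- spot: The tub's first place: four grey taped corners flat on the counter (96 x 78 mm outline). Origin: its centre.
- bay (a point): Centre, on the counter, of the second place, marked with the same four grey taped corners between the clamp's jaws. x: along the clamp's bar from fixed to moving jaw, y: across the bar towards handle and trigger, z up. The tub goes here, its x along the bay's x either way round, coming from the open -y side. Fixed jaw's face at x = -55 mm, pad of the moving jaw at x = +70 to +90 mm at the start.
- anvil: The clamp's fixed jaw, black, 18 mm thick, immovable. Origin: on the counter under the bar's centre line (95 mm from the bay in its y), in the plane of the pressing face; axes as the bay. Both jaws reach 132 mm out from the bar's centre line (37 mm past the bay's centre) and stand 12 to 68 mm high. The clamp lies flat, its head (up to 76 mm high) screwed to the counter.
- jaw: Moving jaw with its toothed bar, drawn along -x of the bay by the trigger's ratchet: 10 to 15 mm per full pump (first one 6 to 15 mm). Friction of 5 N keeps it where it is when the trigger is let out. Origin: on the counter under the bar's centre line, in the plane of the pad's face when the pad is out, so its distance from anvil is the opening while the pad is out. Axes as the bay.
- pad (a joint): How far the sprung rubber pad (60 mm wide, 50 mm tall, centred on the bay's y = 0) of the moving jaw is pressed in, m: 0 out, 0.021 fully in, which crushes the tub. It presses with 1 N plus 1 N per mm. Dragging the tub over the counter takes about 2 N, so it may press in by up to 3 mm before the tub meets the fixed jaw.
- trigger: The trigger paddle, an upright grey block 14 mm thick (bay's x), 82 mm long (its y), 14 to 66 mm above the counter. Origin: its centre, 40 mm up; axes as the bay. It slides along -x of the bay towards the handle: let out its centre is 43 mm from the handle's along x, squeezed to the hard stop 29 mm. Springs back. A free stroke: 2 to 10 N, more with the tub pinched; let it out between pumps.
- handle (a point): Centre of the fixed handle's grip, 40 mm above the counter: an upright black block, 20 mm thick along the bay's x, its top 66 mm high, immovable. From its outer (-x) face to the paddle's outer (+x) face: 60 mm let out, 46 mm squeezed (gap between them 26 and 12 mm). 25 mm and more are free outside both for fingers from above. Only the paddle's side moves.
- spray: Lavender spray bottle, 72 mm across, 198 mm tall, loose bystander. Origin: centre of the underside.
- caddy: Open steel peg caddy 100 x 120 mm, 118 mm tall with its hoop, loose bystander. Origin: centre of the underside.
- jar_lid: Grey silicone jar lid lying flat, 90 mm across, 18 mm tall with its knob, loose bystander. Origin: centre of the underside.
Things that resemble listed ones, but are neither listed nor needed, are in the scene too. There is more than one size of the tub; the one meant has the size given above.

How it is judged:
By the outcome, as a careful person would: the job done as asked, in the order asked, and still so for the second after the job is handed in, while the arm keeps its last pose, push and grip.
It also fails if it takes over 58 s, if anything falls off the work surface, if the arm or the gripper's body presses on something with over 40 N, if the wrist force passes 120 N, or if a joint passes its speed limit or range.

### The arm

A 6-joint arm with a two-finger parallel gripper is mounted at the origin on the work surface. World frame = base frame: x ahead of the robot, y to its left, z up, the work surface at z = 0. Lengths are in m, angles in rad, forces in N, time in s.
With the tool pointing down it reaches from about 0.275 to 0.825 m from the base axis. Payload 4.9 kg.
Tool frame: the origin (TCP) lies midway between the tips of the shut fingers; the grasp point (between the pads) lies 19 mm behind it; z points along the fingers, y is the line along which they close (so a half turn about z gives the same grasp; the last joint's range is limited). The gripper opens to 85 mm and grips with 20 to 120 N. Pads are 22 mm wide; open, the fingers measure 114 mm over their backs; the gripper's body (76 mm by 85 mm) begins 54 mm behind the grasp point. The pads swing forward as they close: fully open they stand 13 mm farther back than shut.
Start: joints at [1.213, 0.326, -0.193, 1.052, 0, 1.437], TCP at [0.122, 0.536, 0.206] pointing down, gripper open.
Joint ranges: [-2.65, 2.65], [-0.97, 1.79], [-1.3, 1.35], [-1.93, 2.1], [-1.47, 1.37], [-3.14, 3.14]. Speed limits (rad/s): [2.57, 2.57, 3.14, 3.14, 3.14, 3.14].

### API

Orientations are given as a unit quaternion [w, x, y, z].
In Python, from rig import bot gives the robot as it stands.
- The arm moves only by the tool step_arm, never from a script. Its argument "increments" is a list that holds one entry, the list of rows, each a list of 5 numbers: the shift along the tool's x, y, z in mm, then the turn about the tool's z in degrees, then the closure in counts, from 0 (fully open) to 255 (shut). A call has 1 to 5 rows; each row is the pose to reach, as a shift and turn from the pose commanded when the call began, along the tool's axes at that moment; what a row does not reach only later rows make up. A row lasts 1/12 s, in which the tool goes at most 41.7 mm and 7.16 degrees, less where a joint would pass 70% of its speed; a pose out of reach is approached as far as the arm can. A call with a gripper value outside its range is refused whole. The fingers move at their own pace and stop on an object; "grip_force" is the grip in N (left out, the last holds). Time passes only in rows, so rows that repeat a pose let the fingers close. It gives the time, the measured TCP pose, the force, the opening and the grip force at its end, in the units of the state.
- bot.state(): the state, without advancing time (a new reading comes with each control period).
- bot.get_image(name): name is "scene" or "top" or "wrist"; returns the picture (480x640x3 uint8, blue, green, red); there is no depth.
- bot.camera_model(name): a dict with "fovy" (degrees; the focal length in pixels is half the picture's height over the tangent of half this angle, whatever the lens; pixels are square), "cx", "cy" (the principal point, pixels), "k1" (the pictures are not rectified: a ray, as slopes to the right and down, at radius r is drawn at 1 + k1 r^2 times it, then the intrinsics apply), "origin" and "attitude" of the camera in the world. Camera axes: x right, y down, z forward; pixel columns grow to the right and rows downward; lengths in m; the calibration is good to about 2 mm. A picture is of the moment at which its call begins: read the wrist's pose just before it. camera_model takes no time and is no camera call; for the wrist camera it gives the pose at the moment of the call.
- bot.job_done(): hands the job in; it is judged then, once.
Trained networks look in the newest picture that a camera, given by its name, has taken for a name from the list of things; names that differ only in an ending like _2 or _b are one class to them, and where a whole thing is asked for, a point or a joint stands for the part that bears it (a point fixed in the world has none). Each returns a list of dicts, best first, with "score" (0 to 1); they miss things now and then, are a little off and sometimes report something else, mostly with a low value. They report only what shows in the picture. A call takes as long as a camera call. They do not tell look-alikes from the thing itself.
- bot.silhouettes(camera, label): "mask" (480x640 bool, what is visible of it) and "extent" ([left, top, right, bottom] in pixels, round what is visible of it).
- bot.pinpoint(camera, label): "position" ([row, column] in pixels: a listed point, or the origin of a listed thing).
The state is a dict: "time": time; "q": joint angles; "dq": joint speeds; "joint_torque": joint torques, N m; "eef_pos": TCP position; "tool_rot": TCP orientation; "contact_force": force on the tool from outside, world axes, zero at the start; "torque": the same for the moment, N m; "finger_gap": finger opening in m; "grasp_force": force on a finger pad.
Only numpy, scipy, OpenCV 4.12 (cv2) and the standard library are available. Lean on these libraries where they do the work, as an engineer would, in place of code of your own. Each camera call takes 0.05 s, during which the arm holds its last target. There are 200 camera calls.

## Working session

There is one attempt and no reset: what is moved stays moved. The work goes in short steps, Python scripts to look and compute and a tool call to move; the robot and the scene stay as the last step left them, time stands still between calls to the robot, and variables do not carry over. Pictures are saved under pics/ and viewed, at most 10 in all, crops included, and the job is handed in when it is done.

Besides the shell and the picture viewer there is one more tool, called after "Emit:" by a JSON object that holds its "method" and its "body". step_arm: Moves the arm, as the interface text tells. Its arguments: {"type":"object","properties":{"increments":{"type":"array","items":{"type":"array","items":{"type":"array","items":{"type":"number"}}}},"grip_force":{"type":"number"}},"required":["increments"]}

```bash
mkdir -p pics; ls
cat > h.py <<'E'
import numpy as np, cv2
from rig import bot
from scipy.spatial.transform import Rotation as R
def rot(a):
    a=np.array(a,float)
    return a if a.shape==(3,3) else R.from_quat(a,scalar_first=True).as_matrix()
def ray(cm,rc):
    f=240/np.tan(np.radians(cm["fovy"])/2)
    d=np.array([(rc[1]-cm["cx"])/f,(rc[0]-cm["cy"])/f]); u=d.copy()
    for _ in range(30): u=d/(1+cm["k1"]*(u@u))
    return rot(cm["attitude"])@np.array([u[0],u[1],1])
def at(cm,rc,z):
    v=ray(cm,rc); o=np.array(cm["origin"]); return o+v*(z-o[2])/v[2]
def proj(cm,p):
    f=240/np.tan(np.radians(cm["fovy"])/2)
    c=rot(cm["attitude"]).T@(np.array(p)-cm["origin"]); u=c[:2]/c[2]; u=u*(1+cm["k1"]*(u@u))
    return np.array([cm["cy"]+f*u[1],cm["cx"]+f*u[0]])
E
python3 - <<'E'
from h import *
np.set_printoptions(precision=4,suppress=True)
for c in("top","scene"):
    im=bot.get_image(c); cv2.imwrite(f"pics/{c}0.png",im)
    cm=bot.camera_model(c); print(c,cm)
    for n,z in(("tub",0),("spot",0),("bay",0),("anvil",0),("jaw",0),("trigger",.04),("handle",.04),("spray",0),("caddy",0),("jar_lid",0)):
        for d in bot.pinpoint(c,n)[:4]: print(n,round(d["score"],2),np.round(d["position"]),at(cm,d["position"],z)[:2])
print(bot.state())
E
```

```text
pics
top {'fovy': 54.15876106527246, 'cx': 318.576736977607, 'cy': 239.7062027276509, 'k1': -0.023890919244063856, 'origin': array([ 0.4051, -0.0184,  0.9189]), 'attitude': array([-0.0772,  0.7079, -0.6983,  0.0721])}
tub 0.9 [268. 522.] [ 0.5507 -0.4151]
tub 0.79 [338. 416.] [ 0.4111 -0.2009]
tub 0.61 [267. 457.] [ 0.5515 -0.2848]
anvil 0.74 [170. 199.] [0.748  0.2404]
anvil 0.55 [285. 273.] [0.5109 0.0778]
jaw 0.75 [222. 282.] [0.6382 0.0644]
trigger 0.93 [292. 223.] [0.4905 0.1662]
handle 0.96 [315. 223.] [0.4489 0.1643]
spray 0.57 [173. 201.] [0.7397 0.2355]
caddy 0.7 [266. 114.] [0.5445 0.3956]
jar_lid 0.68 [170. 452.] [ 0.7529 -0.2854]
scene {'fovy': 42.599745885606666, 'cx': 309.9403339240218, 'cy': 241.9714063980753, 'k1': -0.04024325085319666, 'origin': array([1.2151, 0.7473, 0.9359]), 'attitude': array([-0.1405,  0.3221,  0.8513, -0.3896])}
tub 0.9 [207. 241.] [ 0.5573 -0.2809]
tub 0.69 [188. 213.] [ 0.5636 -0.3976]
tub 0.57 [196. 307.] [ 0.406  -0.2077]
spot 0.64 [208. 242.] [ 0.5591 -0.2776]
bay 0.65 [262. 310.] [ 0.5602 -0.0179]
bay 0.43 [205. 240.] [ 0.555  -0.2891]
anvil 0.2 [277. 390.] [0.4641 0.1333]
jaw 0.76 [301. 310.] [0.6412 0.0723]
trigger 0.82 [278. 390.] [0.4978 0.1633]
handle 0.69 [268. 406.] [0.4509 0.1645]
spray 0.68 [378. 322.] [0.7528 0.2338]
caddy 0.92 [373. 465.] [0.5465 0.4025]
jar_lid 0.62 [242. 171.] [ 0.7581 -0.2831]
jar_lid 0.17 [208. 239.] [ 0.5627 -0.284 ]
{'time': 1.1, 'q': array([ 1.2128,  0.3262, -0.1926,  1.052 ,  0.    ,  1.4366]), 'dq': array([ 0.0006, -0.0008,  0.0003,  0.001 ,  0.0028, -0.0003]), 'joint_torque': array([  0.0004, -44.3335,  26.2763,   0.001 ,   0.    ,  -0.    ]), 'eef_pos': array([0.122 , 0.5363, 0.2061]), 'tool_rot': array([-0.    ,  0.1117,  0.9937, -0.    ]), 'contact_force': array([-0.5636,  0.434 , -0.4318]), 'torque': array([ 0.0049, -0.0353, -0.0545]), 'grasp_force': 0.0, 'finger_gap': 0.0852055223543095}
```

View pics/top0.png

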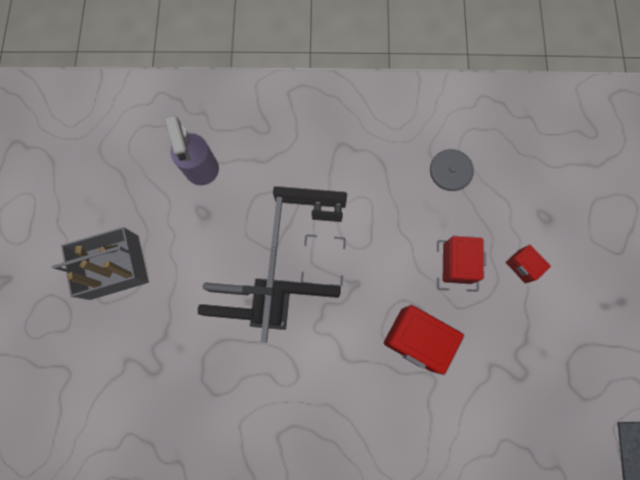

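View pics/scene0.png

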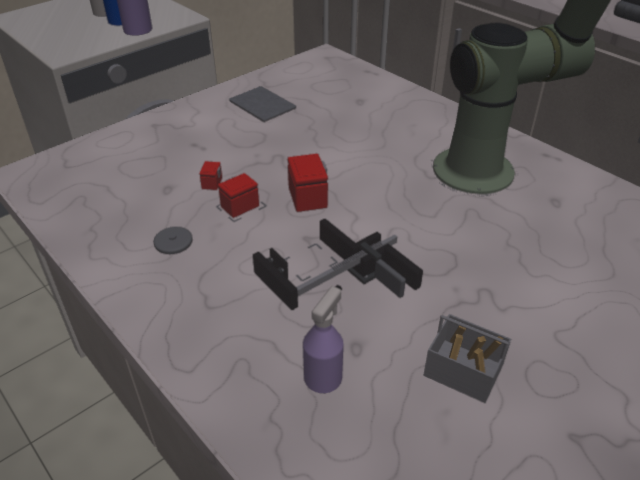

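The top view shows the right tub in its grey corners at about (462,260), with the latch on its right (world -y) side. The bay corners are at about (305–345, 237–283), the moving jaw is at the top, and the handle and trigger are at the left, about (225,300). Two other tubs (different sizes) sit at (425,340) and (528,263). The scene view agrees. Next I'll zoom in on the corners.

Run:
```python
import cv2
im=cv2.imread("pics/top0.png")[180:330,190:350]
cv2.imwrite("pics/c1.png",cv2.resize(im,None,fx=4,fy=4,interpolation=cv2.INTER_CUBIC))
im=cv2.imread("pics/top0.png")[220:310,420:510]
cv2.imwrite("pics/c2.png",cv2.resize(im,None,fx=6,fy=6,interpolation=cv2.INTER_CUBIC))
```

```text
(no output)
```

View pics/c1.png

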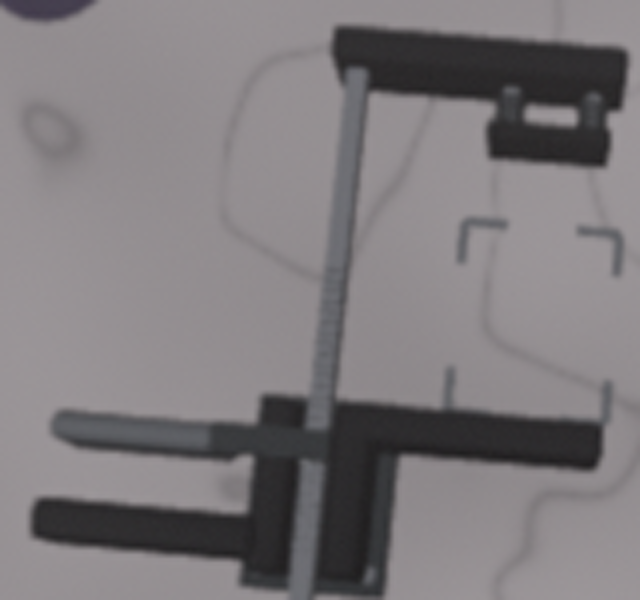

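View pics/c2.png

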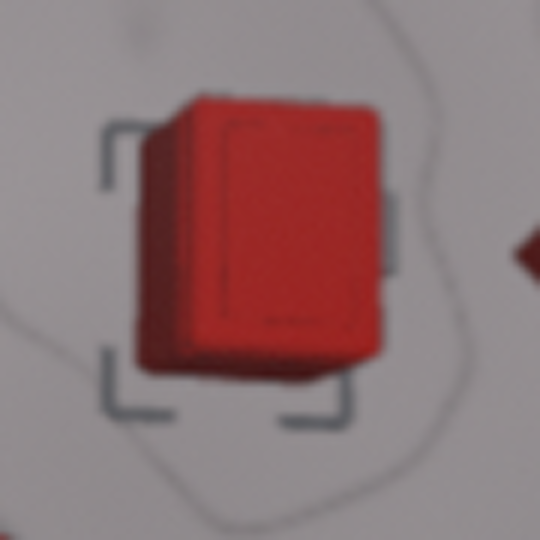

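The crops show the bay's upper corners at (462,219) and (622,232), 4x scale. The tub's top face runs from about (193,97) to (382,357), 6x scale, with the latch at its right.

Run:
```python
from h import *
np.set_printoptions(precision=4,suppress=True)
cm=bot.camera_model("top")
a=lambda u,v,z:at(cm,(180+(v+.5)/4-.5,190+(u+.5)/4-.5),z)
b=lambda u,v,z:at(cm,(220+(v+.5)/6-.5,420+(u+.5)/6-.5),z)
TL,TR=a(462,219,0),a(622,232,0)
ll=a(448,390,0); rl=a(609,400,0)
ang=lambda p,q:np.degrees(np.arctan2(*(q-p)[[1,0]]))
print("bay corners",TL,TR,"w",np.linalg.norm(TL-TR),"yaw",ang(TR,TL)-90,ang(ll,TL),ang(rl,TR))
y=np.radians((ang(ll,TL)+ang(rl,TR)+ang(TR,TL)-90)/3)
ex=np.array([np.cos(y),np.sin(y),0]);ey=np.array([-ex[1],ex[0],0])
c=(TL+TR)/2-.048*ex; print("yaw",np.degrees(y),"bay",c)
def bay(p): d=p-c; return np.array([d@ex,d@ey,p[2]])*1000
print("anvil face top",bay(a(598,424,.068)),bay(a(350,405,.068)))
print("pad face top",bay(a(490,155,.065)),bay(a(607,163,.065)))
print("pad face bot",bay(a(490,155,.015)))
print("trig top corners",bay(a(58,412,.066)),bay(a(210,425,.066)),bay(a(58,436,.066)))
print("handle top",bay(a(36,500,.066)),bay(a(36,535,.066)),bay(a(245,550,.066)))
print("bar yaw",ang(a(305,560,.045),a(355,80,.045)))
sp=[b(105,123,0),b(105,417,0),b(349,425,0)]
print("spot",sp,ang(sp[1],sp[0]),ang(sp[2],sp[1])-90,np.linalg.norm(sp[1]-sp[0]),np.linalg.norm(sp[1]-sp[2]))
t=[b(196,96,.072),b(383,105,.072),b(384,356,.072),b(186,352,.072)]
print("tub top",t,np.linalg.norm(t[0]-t[1]),np.linalg.norm(t[1]-t[2]),"c",sum(t)/4,"yaw",ang(t[3],t[0]),ang(t[2],t[1]),ang(t[1],t[0])-90,ang(t[2],t[3])-90)
l=[b(141,150,0),b(141,365,0)];print("tub bottom left",l,)
print("hand",c+ex*0)
```

```text
bay corners [0.613  0.0168 0.    ] [ 0.6073 -0.0635  0.    ] w 0.08048255341718392 yaw -4.013632337060031 -3.408605016349779 -4.173854171655426
yaw -3.8653638416884113 bay [ 0.5623 -0.0201  0.    ]
anvil face top [-57.1571 -33.3036  68.    ] [-57.6657  79.8445  68.    ]
pad face top [65.369  26.3551 65.    ] [ 65.9087 -28.697   65.    ]
pad face bot [78.3845 28.4186 15.    ]
trig top corners [-71.538  212.8943  66.    ] [-71.7475 142.8045  66.    ] [-82.4344 211.4486  66.    ]
handle top [-112.0467  217.6059   66.    ] [-127.6229  215.5108   66.    ] [-126.4407  120.6249   66.    ]
bar yaw -3.8850139699364252
spot [array([ 0.6047, -0.2476,  0.    ]), array([ 0.5065, -0.2439,  0.    ]), array([ 0.5049, -0.3236,  0.    ])] -2.180859460485725 -1.181125762939189 0.09826991922112088 0.07974022296616425
tub top [array([ 0.598 , -0.2581,  0.072 ]), array([ 0.5959, -0.3157,  0.072 ]), array([ 0.5181, -0.3115,  0.072 ]), array([ 0.5185, -0.2515,  0.072 ])] 0.05769486803369072 0.07791945977929697 c [ 0.5576 -0.2842  0.072 ] yaw -4.752950497618361 -3.1438913522526417 -2.070780726004159 -0.4583134050688358
tub bottom left [array([ 0.5957, -0.2593,  0.    ]), array([ 0.5237, -0.2563,  0.    ])]
hand [ 0.5623 -0.0201  0.    ]
```

Bay is at (0.562, -0.020) with yaw −3.9°. The tub is at about (0.5575, -0.284) with yaw about −2.5°. I'll fly over at the present height, tool y along the tub's y.

Emit:
{"method": "step_arm", "body": {"increments": [[[-24.3,-28.2,0,0,0],[-48.6,-56.4,0,0,0],[-72.9,-84.6,0,0,0],[-97.2,-112.8,0,0,0],[-121.5,-141,0,0,0]]]}}

```text
time: 1.52
eef_pos: [0.2096, 0.3704, 0.2061]
tool_rot: [0.0, 0.111, 0.994, 0.0]
contact_force: [0.6, -0.3, -0.5]
finger_gap: 0.0854
grasp_force: 0.0
```

Emit:
{"method": "step_arm", "body": {"increments": [[[-24.3,-28.2,0,0,0],[-48.6,-56.4,0,0,0],[-72.9,-84.6,0,0,0],[-97.2,-112.8,0,0,0],[-121.5,-141,0,0,0]]]}}

```text
time: 1.93
eef_pos: [0.2969, 0.2059, 0.2064]
tool_rot: [0.0, 0.111, 0.994, 0.0]
contact_force: [1.3, 0.3, -0.5]
finger_gap: 0.0855
grasp_force: 0.0
```

Emit:
{"method": "step_arm", "body": {"increments": [[[-24.3,-28.2,0,0,0],[-48.6,-56.4,0,0,0],[-72.9,-84.6,0,0,0],[-97.2,-112.8,0,0,0],[-121.5,-141,0,0,0]]]}}

```text
time: 2.35
eef_pos: [0.3842, 0.0411, 0.2064]
tool_rot: [0.001, 0.112, 0.994, 0.0]
contact_force: [1.5, 0.5, -0.2]
finger_gap: 0.0855
grasp_force: 0.0
```

Emit:
{"method": "step_arm", "body": {"increments": [[[-24.3,-28.2,0,0,0],[-48.6,-56.4,0,0,0],[-72.9,-84.6,0,0,0],[-97.2,-112.8,0,0,0],[-121.5,-141,0,0,0]]]}}

```text
time: 2.77
eef_pos: [0.4714, -0.1235, 0.2062]
tool_rot: [0.0, 0.112, 0.994, -0.0]
contact_force: [0.2, 0.3, 0.2]
finger_gap: 0.0854
grasp_force: 0.0
```

Emit:
{"method": "step_arm", "body": {"increments": [[[-24.3,-28.2,0,0,0],[-48.6,-56.4,0,-5.1,0],[-72.9,-84.6,0,-10.3,0],[-97.2,-112.8,0,-10.3,0],[-121.5,-141,0,-10.3,0]]]}}

```text
time: 3.18
eef_pos: [0.5585, -0.2877, 0.206]
tool_rot: [0.0, 0.022, 1.0, 0.0]
contact_force: [0.7, -0.7, 0.6]
finger_gap: 0.0856
grasp_force: 0.0
```

Run:
```python
from h import *
np.set_printoptions(precision=4,suppress=True)
s=bot.state();print(s["time"],s["eef_pos"],s["tool_rot"],s["q"])
cm=bot.camera_model("wrist"); im=bot.get_image("wrist"); cv2.imwrite("pics/w1.png",im);print(cm)
hsv=cv2.cvtColor(im,cv2.COLOR_BGR2HSV)
for d in bot.pinpoint("wrist","tub"): print(d, at(cm,d["position"],0))
for d in bot.pinpoint("wrist","spot"): print(d, at(cm,d["position"],0))
```

```text
3.1833 [ 0.5585 -0.2877  0.206 ] [0.0001 0.0221 0.9998 0.    ] [-0.5932  0.4732  0.0304  1.1279  0.0001 -0.549 ]
{'fovy': 71.0765489799029, 'cx': 322.82608798586875, 'cy': 239.25889295161178, 'k1': -0.012043539138463549, 'origin': array([ 0.4808, -0.2836,  0.3735]), 'attitude': array([0.1109, 0.7144, 0.6828, 0.1057])}
{'position': [207.1, 325.7], 'score': 0.96} [ 0.5613 -0.2841  0.    ]
{'position': [53.1, 404.2], 'score': 0.73} [ 0.4087 -0.1993  0.    ]
{'position': [205.9, 210.8], 'score': 0.68} [ 0.554 -0.414  0.   ]
```

View pics/w1.png

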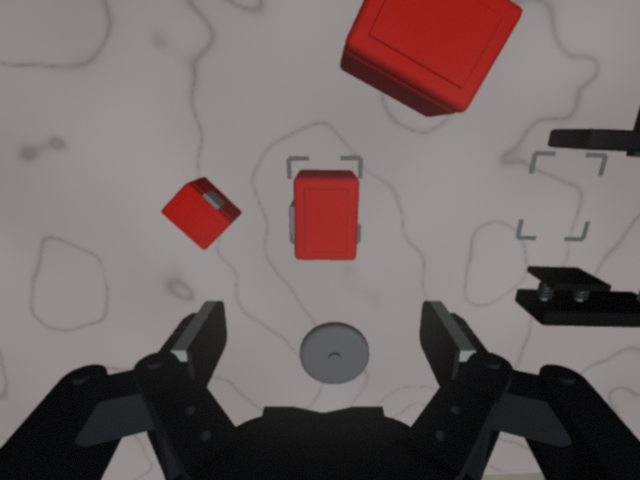

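The wrist view shows the tub's top face spanning (295–358, 178–259), with the latch at left. All four bay corners are visible: (531,153), (606,155), (518,239) and (587,240).

Run:
```python
from h import *
np.set_printoptions(precision=4,suppress=True)
cm=bot.camera_model("wrist")
a=lambda u,v,z:at(cm,(v,u),z)
ang=lambda p,q:np.degrees(np.arctan2(*(q-p)[[1,0]]))
im=cv2.imread("pics/w1.png")
r=(im[:,:,2].astype(int)-im[:,:,1]>70).astype(np.uint8); r[:, :280]=0; r[:,370:]=0; r[:150]=0;r[280:]=0
ct=max(cv2.findContours(r,0,2)[0],key=cv2.contourArea)
p=cv2.approxPolyDP(ct,3,True)[:,0]; print(p.tolist())
t=[a(295,179,.072),a(358,178,.072),a(357,259.5,.072),a(296,259.5,.072)]
print("top",np.array(t),np.linalg.norm(t[0]-t[1]),np.linalg.norm(t[1]-t[2]),"c",sum(t)/4,"yaw",ang(t[0],t[3]),ang(t[1],t[2]),ang(t[0],t[1])-90,ang(t[3],t[2])-90)
q=[a(531,153,0),a(606,155,0),a(587.5,240,0),a(517.5,239,0)]
print("bay",np.array(q),[np.linalg.norm(q[i]-q[i-1]) for i in range(4)],"c",sum(q)/4,"yaw",ang(q[0],q[3]),ang(q[1],q[2]),ang(q[0],q[1])-90,ang(q[3],q[2])-90)
g=cv2.resize(im[140:280,280:380],None,fx=4,fy=4,interpolation=2)
h=cv2.resize(im[120:260,500:620],None,fx=4,fy=4,interpolation=2)
cv2.imwrite("pics/w1c.png",np.hstack([g,h[:g.shape[0]]])[:600,:])
```

```text
[[297, 178], [296, 256], [353, 258], [357, 180]]
top [[ 0.5186 -0.3105  0.072 ]
 [ 0.5204 -0.2547  0.072 ]
 [ 0.5977 -0.2569  0.072 ]
 [ 0.5949 -0.3151  0.072 ]] 0.055898921070057665 0.07729979976211332 c [ 0.5579 -0.2843  0.072 ] yaw -3.458325356915626 -1.654176990317944 -1.8422507222643532 -2.7476317591249853
bay [[ 0.5118 -0.0603  0.    ]
 [ 0.5175  0.0222  0.    ]
 [ 0.6144  0.0202  0.    ]
 [ 0.6092 -0.0627  0.    ]] [np.float64(0.09746498798741422), np.float64(0.08272753447526875), np.float64(0.09695989501691207), np.float64(0.0830657676791955)] c [ 0.5632 -0.0202  0.    ] yaw -1.4326604086329167 -1.2204059938841592 -3.953469069815057 -3.5940535136690386
```

Emit:
{"method": "step_arm", "body": {"increments": [[[0,1.5,36,0,0],[0,1.5,72,0,0],[0,1.5,108,0,0],[0,1.5,144,0,0],[0,1.5,162,0,0]]]}}

```text
time: 3.75
eef_pos: [0.555, -0.2815, 0.0401]
tool_rot: [-0.003, 0.022, 1.0, 0.002]
contact_force: [-0.8, 0.8, 0.7]
finger_gap: 0.0854
grasp_force: 0.0
```

Emit:
{"method": "step_arm", "body": {"grip_force": 20, "increments": [[[0,0,12,0,0],[0,0,16,0,0],[0,0,16,0,20],[0,0,16,0,40],[0,0,16,0,50]]]}}

```text
time: 4.17
eef_pos: [0.5594, -0.2852, 0.0301]
tool_rot: [0.001, 0.022, 1.0, -0.001]
contact_force: [0.4, -0.7, 0.2]
finger_gap: 0.0689
grasp_force: 0.0
```

Emit:
{"method": "step_arm", "body": {"increments": [[[0,0,1,0,58],[0,0,1,0,64],[0,0,1,0,70],[0,0,1,0,80],[0,0,1,0,80]]]}}

```text
time: 4.58
eef_pos: [0.5594, -0.2864, 0.0291]
tool_rot: [0.002, 0.022, 1.0, -0.002]
contact_force: [0.1, -3.4, 6.2]
finger_gap: 0.0635
grasp_force: 21.5
```

Gripped (63.5 mm over latch and body). Sliding along the counter now.

Emit:
{"method": "step_arm", "body": {"increments": [[[0.2,8,0,0,80],[0.6,22,0,0,80],[1.1,40,0,0,80],[1.5,58,0,0,80],[2,76,0,0,80]]]}}

```text
time: 5.0
eef_pos: [0.5611, -0.2107, 0.0291]
tool_rot: [0.002, 0.023, 1.0, -0.003]
contact_force: [-0.2, -6.0, 5.3]
finger_gap: 0.0629
grasp_force: 23.4
```

Emit:
{"method": "step_arm", "body": {"increments": [[[0.5,18,0,0,80],[0.9,36,0,0,80],[1.4,54,0,0,80],[1.8,70,0,0,80],[2.2,84,0,0,80]]]}}

```text
time: 5.42
eef_pos: [0.5627, -0.126, 0.0291]
tool_rot: [0.002, 0.022, 1.0, -0.003]
contact_force: [-0.2, -5.9, 6.8]
finger_gap: 0.0634
grasp_force: 23.5
```

Run:
```python
from h import *
np.set_printoptions(precision=4,suppress=True)
s=bot.state();print(s["time"],s["eef_pos"],s["tool_rot"],s["contact_force"],s["finger_gap"])
im=bot.get_image("wrist"); cm=bot.camera_model("wrist"); cv2.imwrite("pics/w2.png",im);print(cm["origin"])
for n in ("tub","bay"):
  for d in bot.pinpoint("wrist",n): print(n,d, at(cm,d["position"],0))
```

```text
5.4167 [ 0.5627 -0.126   0.0291] [ 0.0018  0.0224  0.9997 -0.0026] [-0.1535 -5.8719  6.8011] 0.06341015002672754
[ 0.4843 -0.1188  0.1963]
tub {'position': [264.1, 326.8], 'score': 0.8} [ 0.5638 -0.1203  0.    ]
```

View pics/w2.png

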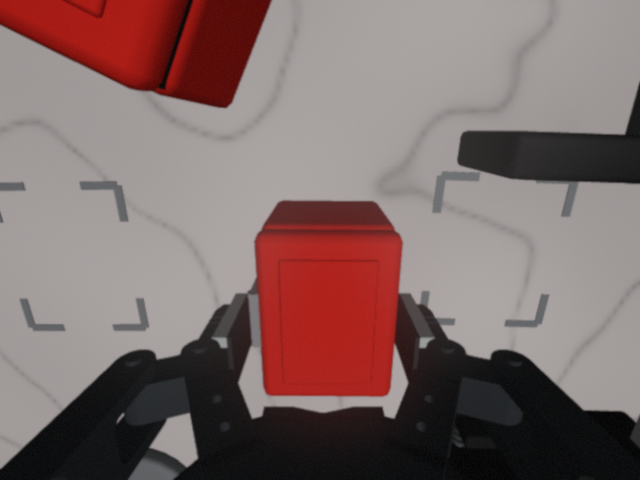

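The tub is held square. The bay corners are now close, at (437,174), (577,179), (424,323) and (542,326). The tub's top face is (256,236)–(401,236)–(391,395)–(264,395).

Run:
```python
from h import *
np.set_printoptions(precision=4,suppress=True)
cm=bot.camera_model("wrist")
a=lambda u,v,z:at(cm,(v,u),z)
ang=lambda p,q:np.degrees(np.arctan2(*(q-p)[[1,0]]))
def rep(n,q,k=0): 
    print(n,np.array(q)[:,:2].tolist(),[np.linalg.norm(q[i]-q[i-1]) for i in range(4)],"c",sum(q)/4,"yaw",ang(q[0],q[3]),ang(q[1],q[2]),ang(q[0],q[1])-90,ang(q[3],q[2])-90)
rep("top",[a(255,236,.070),a(402,236,.070),a(392,396,.07),a(263,396,.07)])
rep("bay",[a(437,173,0),a(578,179,0),a(543,327,0),a(421,324,0)])
rep("spot",[a(-8,184,0),a(121,182,0),a(148,328,0),a(31,330,0)])
print(ang(a(459,160,.068),a(640,180,.068))-90, a(470,175,.068))
```

```text
top [[0.5223708024333183, -0.1477709795585672], [0.5248961004907781, -0.08991849182145047], [0.6030021122645094, -0.09225652275845306], [0.6003628895311812, -0.15235400581174638]] [np.float64(0.07812662657198222), np.float64(0.057907576945096316), np.float64(0.07814099733085468), np.float64(0.06015540678922381)] c [ 0.5627 -0.1206  0.07  ] yaw -3.362987866765669 -1.7145839630883448 -2.4994107525291014 -2.514568283531844
bay [[0.5100460232108738, -0.05440675072804127], [0.5169163597444221, 0.028496192315249524], [0.615961237339155, 0.023555024473745273], [0.6097562418155726, -0.05906692545355568]] [np.float64(0.09981906091858989), np.float64(0.08318713535952134), np.float64(0.09916805391553038), np.float64(0.08285462316151769)] c [ 0.5632 -0.0154  0.    ] yaw -2.6758960837782646 -2.8560138687925214 -4.737393164333085 -4.294910867064601
spot [[0.5046609582083084, -0.31554742600825325], [0.5071063465912853, -0.23843088608135257], [0.604978343464282, -0.2425254838295416], [0.6034413231008535, -0.3230847442377507]] [np.float64(0.09906751058948177), np.float64(0.07715530218099638), np.float64(0.09795761074376692), np.float64(0.08057392176824484)] c [ 0.555  -0.2799  0.    ] yaw -4.363431042120131 -2.3956437764904748 -1.8162575720946563 -1.0930350636496229
-8.330144175176699 [ 0.5024 -0.0643  0.068 ]
```

Emit:
{"method": "step_arm", "body": {"increments": [[[0.6,15,0,0,80],[1.3,33,0,0.3,80],[2,51,0,0.6,80],[2.7,67,0,0.9,80],[3.3,82,0,1.2,80]]]}}

```text
time: 5.98
eef_pos: [0.5631, -0.0441, 0.0291]
tool_rot: [0.002, 0.033, 0.999, -0.003]
contact_force: [-0.1, -7.2, 6.0]
finger_gap: 0.0634
grasp_force: 23.8
```

Emit:
{"method": "step_arm", "body": {"increments": [[[0.3,10,0,0,80],[0.5,17,0,0,80],[0.5,21,0,0,80],[0.5,22.5,0,0,80],[0.5,22.5,0,0,80]]]}}

```text
time: 6.4
eef_pos: [0.5639, -0.0217, 0.029]
tool_rot: [0.002, 0.033, 0.999, -0.002]
contact_force: [-1.0, -5.9, 7.9]
finger_gap: 0.063
grasp_force: 23.9
```

Run:
```python
from h import *
np.set_printoptions(precision=4,suppress=True)
s=bot.state();print(s["time"],s["eef_pos"],s["tool_rot"],s["contact_force"],s["finger_gap"])
cm=bot.camera_model("wrist"); im=bot.get_image("wrist"); cv2.imwrite("pics/w3.png",im)
```

```text
6.4 [ 0.5639 -0.0217  0.029 ] [ 0.0017  0.0327  0.9995 -0.0023] [-1.0106 -5.8687  7.8781] 0.0630453132827068
```

View pics/w3.png

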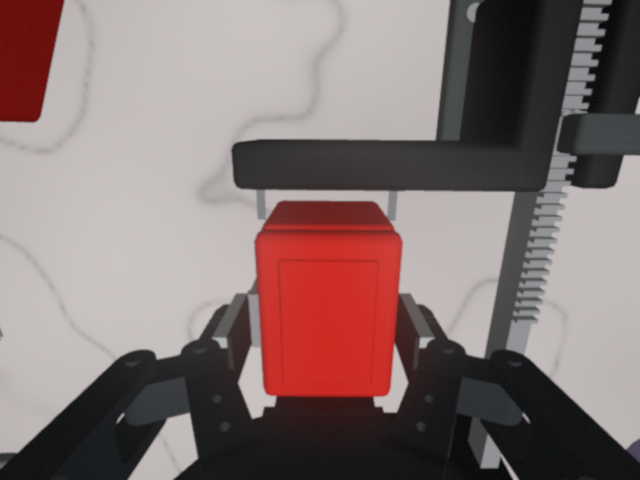

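The tub sits centred between the tape corners (x 258 and 397) and square to the fixed jaw. I'll release it and rise.

Emit:
{"method": "step_arm", "body": {"increments": [[[0,0,0,0,60],[0,0,0,0,40],[0,0,0,0,20],[0,0,0,0,0],[0,0,0,0,0]]]}}

```text
time: 6.87
eef_pos: [0.5617, -0.0194, 0.0268]
tool_rot: [-0.0, 0.032, 0.999, 0.0]
contact_force: [0.4, 0.2, -0.3]
finger_gap: 0.0852
grasp_force: 0.0
```

Emit:
{"method": "step_arm", "body": {"increments": [[[0,0,-15,0,0],[0,0,-40,0,0],[0,0,-75,0,0],[0,0,-110,0,0],[0,0,-140,0,0]]]}}

```text
time: 7.28
eef_pos: [0.562, -0.0195, 0.1689]
tool_rot: [0.0, 0.032, 0.999, 0.0]
contact_force: [1.8, -0.5, -0.2]
finger_gap: 0.0853
grasp_force: 0.0
```

Emit:
{"method": "step_arm", "body": {"increments": [[[20,32,-5,-7,0],[40,64,-5,-14,0],[60,96,-5,-21,0],[80,128,-5,-28,0],[100,160,-5,-35,0]]]}}

```text
time: 7.7
eef_pos: [0.4714, 0.1477, 0.172]
tool_rot: [-0.0, -0.272, 0.962, 0.0]
contact_force: [1.1, 1.2, 0.2]
finger_gap: 0.0853
grasp_force: 0.0
```

Emit:
{"method": "step_arm", "body": {"increments": [[[0,0,0,-7,0],[0,0,0,-14,0],[0,0,0,-21,0],[0,0,0,-28,0],[0,0,0,-35,0]]]}}

```text
time: 8.12
eef_pos: [0.4722, 0.1467, 0.1719]
tool_rot: [-0.0, -0.55, 0.835, 0.0]
contact_force: [0.5, 0.1, 0.2]
finger_gap: 0.0854
grasp_force: 0.0
```

Emit:
{"method": "step_arm", "body": {"increments": [[[0,0,0,-7,0],[0,0,0,-14,0],[0,0,0,-20,0],[0,0,0,-20,0],[0,0,0,-20,0]]]}}

```text
time: 8.53
eef_pos: [0.4725, 0.1464, 0.1719]
tool_rot: [-0.0, -0.683, 0.731, 0.0]
contact_force: [0.3, -0.7, -0.3]
finger_gap: 0.0854
grasp_force: 0.0
```

Run:
```python
from h import *
np.set_printoptions(precision=4,suppress=True)
s=bot.state();print(s["time"],s["eef_pos"],s["tool_rot"],s["q"])
im=bot.get_image("wrist"); cm=bot.camera_model("wrist"); cv2.imwrite("pics/w4.png",im);print(cm["origin"])
for n in("handle","trigger","jaw"):
  for d in bot.pinpoint("wrist",n): print(n,d, at(cm,d["position"],.04 if n!="jaw" else 0))
t=bot.get_image("top"); ct=bot.camera_model("top"); cv2.imwrite("pics/t4.png",t)
for n in("handle","trigger","jaw","tub"):
  for d in bot.pinpoint("top",n): print(n,d, at(ct,d["position"],.04 if n in("handle","trigger") else 0))
g=cv2.resize(t[170:350,190:360],None,fx=2.6,fy=2.6,interpolation=2)
w=cv2.resize(im,(624,468)); cv2.imwrite("pics/m4.png",cv2.resize(np.hstack([w,g[:468]]),None,fx=.75,fy=.75))
```

```text
8.5333 [0.4725 0.1464 0.1719] [-0.0001 -0.6828  0.7306  0.0002] [ 0.151   0.2523 -0.3877  0.9312  0.0002 -1.3523]
[0.4677 0.0692 0.3394]
trigger {'position': [239.4, 297.0], 'score': 0.58} [0.4975 0.1632 0.04  ]
jaw {'position': [147.9, 142.5], 'score': 0.75} [0.6437 0.0717 0.    ]
jaw {'position': [302.5, 83.9], 'score': 0.29} [0.7496 0.2339 0.    ]
handle {'position': [312.4, 221.5], 'score': 0.92} [0.4533 0.1677 0.04  ]
trigger {'position': [288.9, 226.5], 'score': 0.98} [0.4971 0.1608 0.04  ]
jaw {'position': [217.6, 281.6], 'score': 0.63} [0.6472 0.0651 0.    ]
tub {'position': [265.3, 520.3], 'score': 0.69} [ 0.5557 -0.4111  0.    ]
tub {'position': [262.0, 323.3], 'score': 0.63} [ 0.5573 -0.0204  0.    ]
tub {'position': [339.1, 414.7], 'score': 0.55} [ 0.41   -0.1974  0.    ]
tub {'position': [170.4, 452.5], 'score': 0.33} [ 0.7527 -0.2854  0.    ]
```

View pics/m4.png

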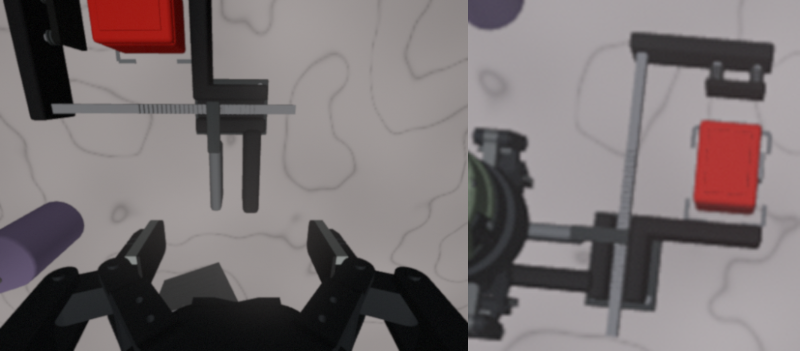

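The wrist view shows the paddle at about (290,245) and the handle at about (345,245) in full-size pixels. The top view shows the tub standing square in the bay. I'll measure the paddle's and handle's outer edges.

Run:
```python
from h import *
np.set_printoptions(precision=4,suppress=True)
cm=bot.camera_model("wrist")
im=cv2.cvtColor(cv2.imread("pics/w4.png"),6).astype(float)
ex=np.array([np.cos(np.radians(-3.8)),np.sin(np.radians(-3.8))]);ey=np.array([-ex[1],ex[0]]);c=np.array([.5628,-.020])
for v in (225,245,265,280):
    p=cv2.GaussianBlur(im[v-3:v+4].mean(0)[None],(5,1),0)[0]; g=np.diff(p)
    k=[i for i in range(265,375) if abs(g[i])>5 and abs(g[i])==abs(g[i-3:i+4]).max()]
    print(v,[(i+.5,round(g[i])) for i in k])
    for i in k:
        w=at(cm,(v,i+.5),.066)[:2]-c; print("   ",i,np.round([w@ex*1000,w@ey*1000],1))
s=bot.state(); w=s["eef_pos"][:2]-c; print("tool in bay",w@ex*1000,w@ey*1000)
```

```text
225 [(285.5, -20), (304.5, 28), (331.5, -32), (355.5, 30)]
    285 [-69.7 157.4]
    304 [-85.7 157.4]
    331 [-108.5  157.5]
    355 [-128.7  157.5]
245 [(286.5, -20), (304.5, 29), (330.5, -29), (354.5, 31)]
    286 [-69.9 175.2]
    304 [-85.4 175.2]
    330 [-107.8  175.3]
    354 [-128.4  175.3]
265 [(286.5, -21), (304.5, 27), (330.5, -30), (353.5, 29)]
    286 [-69.3 193.7]
    304 [-85.1 193.7]
    330 [-107.9  193.8]
    353 [-128.1  193.8]
280 [(287.5, -21), (303.5, 20), (331.5, -30), (353.5, 30)]
    287 [-69.7 208.1]
    303 [-84.  208.1]
    331 [-108.9  208.1]
    353 [-128.5  208.2]
tool in bay -100.92235027788416 159.95547701407915
```

Emit:
{"method": "step_arm", "body": {"increments": [[[-10,4.5,10,0,0],[-20,4.5,40,0,0],[-20,4.5,70,0,0],[-20,4.5,95,0,0],[-20,4.5,110,0,0]]]}}

```text
time: 9.4
eef_pos: [0.4671, 0.167, 0.0589]
tool_rot: [-0.002, -0.684, 0.73, 0.001]
contact_force: [-0.6, -0.4, 0.0]
finger_gap: 0.0851
grasp_force: 0.0
```

Emit:
{"method": "step_arm", "body": {"increments": [[[0,0,15,0,0],[0,0,28,0,0],[0,0,36,0,0],[0,0,39,0,0],[0,0,40,0,0]]]}}

```text
time: 9.82
eef_pos: [0.4689, 0.1668, 0.0214]
tool_rot: [-0.0, -0.684, 0.73, 0.0]
contact_force: [0.8, -0.2, 0.3]
finger_gap: 0.0856
grasp_force: 0.0
```

```bash
cat > j.py <<'E'
from h import *
import sys
np.set_printoptions(precision=4,suppress=True)
ex=np.array([np.cos(np.radians(-3.8)),np.sin(np.radians(-3.8))]);ey=np.array([-ex[1],ex[0]]);c=np.array([.5628,-.020])
s=bot.state(); w=s["eef_pos"][:2]-c; print(s["time"],"tool bay",w@ex*1000,w@ey*1000,s["eef_pos"][2],s["contact_force"],s["finger_gap"])
ct=bot.camera_model("top"); t=bot.get_image("top"); cv2.imwrite(f"pics/{sys.argv[1]}.png",t)
g=cv2.cvtColor(t,6).astype(float); red=t[:,:,2].astype(float)-t[:,:,1]
def prof(img,y,z):   # profile along bay x at given bay y, height z
    xs=np.arange(-75,160,.5); P=[proj(ct,[*(c+x/1000*ex+(y+d)/1000*ey),z]) for d in range(-6,7,2) for x in xs]
    m=np.array(P,np.float32).reshape(7,-1,2); v=cv2.remap(img.astype(np.float32),m[:,:,1].copy(),m[:,:,0].copy(),1).mean(0)
    d=np.diff(cv2.GaussianBlur(v[None],(9,1),0)[0]); return [(xs[i]+.25,round(float(d[i]),1)) for i in range(4,len(d)-4) if abs(d[i])>1.5 and abs(d[i])==abs(d[i-4:i+5]).max()]
print("pad/jaw z.065",prof(g,0,.065)); print("arm z.068 y40",prof(g,60,.068)); print("tub red",prof(red,0,.072))
E
python3 j.py t5
```

```text
9.8167 tool bay -106.12028319600623 180.1760855722743 0.02142537758051819 [ 0.8102 -0.1665  0.3362] 0.08559081107887644
pad/jaw z.065 [(np.float64(-56.75), 11.3), (np.float64(-47.25), -11.0), (np.float64(-38.75), 2.6), (np.float64(40.25), 8.0), (np.float64(63.25), -12.8), (np.float64(81.75), 11.1), (np.float64(91.25), -12.2), (np.float64(122.25), 10.4)]
arm z.068 y40 [(np.float64(-56.25), 10.9), (np.float64(90.75), -11.8), (np.float64(121.75), 10.1)]
tub red [(np.float64(-47.75), 3.9), (np.float64(-40.25), 6.2), (np.float64(37.75), -12.1)]
```

Emit:
{"method": "step_arm", "body": {"grip_force": 40, "increments": [[[0,0,0,0,25],[0,0,0,0,55],[0,0,0,0,85],[0,0,0,0,115],[0,0,0,0,130]]]}}

```text
time: 10.28
eef_pos: [0.4687, 0.1671, 0.0239]
tool_rot: [0.0, -0.684, 0.73, 0.001]
contact_force: [-6.2, 1.1, 18.7]
finger_gap: 0.0452
grasp_force: 39.6
```

Emit:
{"method": "step_arm", "body": {"increments": [[[0,0,0,0,130],[0,0,0,0,130]]]}}

```text
time: 10.45
eef_pos: [0.4686, 0.1671, 0.0239]
tool_rot: [0.0, -0.684, 0.73, 0.001]
contact_force: [-6.3, -0.2, 17.1]
finger_gap: 0.0447
grasp_force: 39.4
```

```bash
sed -i 's/prof(g,60,.068)/prof(g,55,.012)/' j.py; python3 j.py t6
```

```text
10.45 tool bay -106.3448756197459 180.4243156507316 0.02389520039721845 [-6.2937 -0.2097 17.1326] 0.04472656838857177
pad/jaw z.065 [(np.float64(-56.75), 11.3), (np.float64(-47.25), -11.1), (np.float64(-38.75), 2.6), (np.float64(40.25), 8.0), (np.float64(51.75), -12.7), (np.float64(69.75), 11.2), (np.float64(79.75), -12.1), (np.float64(110.25), 10.7)]
arm z.068 y40 [(np.float64(-50.25), 10.4), (np.float64(95.25), -11.6), (np.float64(127.25), 10.1)]
tub red [(np.float64(-47.25), 4.0), (np.float64(-40.25), 6.1), (np.float64(37.75), -12.2)]
```

Each pump advances the jaw about 12 mm (pad face now at x≈64 mm). Two more pumps, then check.

Emit:
{"method": "step_arm", "body": {"increments": [[[0,0,0,0,90],[0,0,0,0,50],[0,0,0,0,10],[0,0,0,0,0],[0,0,0,0,0]]]}}

```text
time: 10.92
eef_pos: [0.4692, 0.1665, 0.0219]
tool_rot: [-0.0, -0.684, 0.73, 0.0]
contact_force: [-1.5, 0.1, -1.1]
finger_gap: 0.0852
grasp_force: 0.0
```

Emit:
{"method": "step_arm", "body": {"grip_force": 40, "increments": [[[0,0,0,0,30],[0,0,0,0,60],[0,0,0,0,90],[0,0,0,0,115],[0,0,0,0,130]]]}}

```text
time: 11.33
eef_pos: [0.4686, 0.167, 0.0233]
tool_rot: [-0.0, -0.684, 0.73, 0.001]
contact_force: [-6.3, 0.7, 17.8]
finger_gap: 0.0449
grasp_force: 40.0
```

Emit:
{"method": "step_arm", "body": {"increments": [[[0,0,0,0,130],[0,0,0,0,100],[0,0,0,0,60],[0,0,0,0,20],[0,0,0,0,0]]]}}

```text
time: 11.75
eef_pos: [0.4689, 0.1665, 0.0217]
tool_rot: [-0.0, -0.684, 0.73, 0.0]
contact_force: [-0.2, 0.0, 0.6]
finger_gap: 0.0847
grasp_force: 0.0
```

```bash
python3 j.py t7
```

```text
11.75 tool bay -106.00430445854279 179.82589669705237 0.02174490810353199 [-0.243   0.024   0.6115] 0.08469117809381885
pad/jaw z.065 [(np.float64(-56.75), 11.3), (np.float64(-47.25), -11.0), (np.float64(-38.25), 2.6), (np.float64(40.25), -4.1), (np.float64(54.75), 11.2), (np.float64(65.75), -12.5), (np.float64(95.25), 11.1)]
arm z.068 y40 [(np.float64(-50.25), 10.4), (np.float64(79.75), -11.2), (np.float64(111.75), 9.5)]
tub red [(np.float64(-47.25), 4.0), (np.float64(-40.25), 6.2), (np.float64(39.25), -11.2)]
```

Emit:
{"method": "step_arm", "body": {"increments": [[[0,0,0,0,30],[0,0,0,0,60],[0,0,0,0,90],[0,0,0,0,115],[0,0,0,0,130]]]}}

```text
time: 12.22
eef_pos: [0.4687, 0.1671, 0.0236]
tool_rot: [0.0, -0.684, 0.73, 0.001]
contact_force: [-7.6, 0.4, 21.2]
finger_gap: 0.0445
grasp_force: 40.0
```

Emit:
{"method": "step_arm", "body": {"increments": [[[0,0,0,0,130],[0,0,0,0,100],[0,0,0,0,60],[0,0,0,0,20],[0,0,0,0,0]]]}}

```text
time: 12.63
eef_pos: [0.4689, 0.1664, 0.0217]
tool_rot: [-0.001, -0.684, 0.73, 0.0]
contact_force: [-0.1, 0.1, -0.3]
finger_gap: 0.0843
grasp_force: 0.0
```

```bash
python3 j.py t8
python3 - <<'E'
import cv2,numpy as np
t=cv2.imread("pics/t8.png")[170:340,200:370]
cv2.imwrite("pics/t8c.png",cv2.resize(t,None,fx=3.5,fy=3.5,interpolation=2))
E
```

```text
12.6333 tool bay -106.07852031598942 179.7996313367528 0.021709564637291165 [-0.1048  0.0764 -0.2965] 0.08428545166260967
pad/jaw z.065 [(np.float64(-56.75), 10.2), (np.float64(-52.25), -10.4), (np.float64(-44.25), 2.6), (np.float64(34.75), -3.8), (np.float64(41.25), 11.4), (np.float64(51.75), -13.0), (np.float64(80.75), 11.2)]
arm z.068 y40 [(np.float64(-50.25), 10.4), (np.float64(65.25), -11.5), (np.float64(95.75), 10.3)]
tub red [(np.float64(-52.25), 4.2), (np.float64(-45.75), 6.2), (np.float64(33.75), -11.5)]
```

View pics/t8c.png

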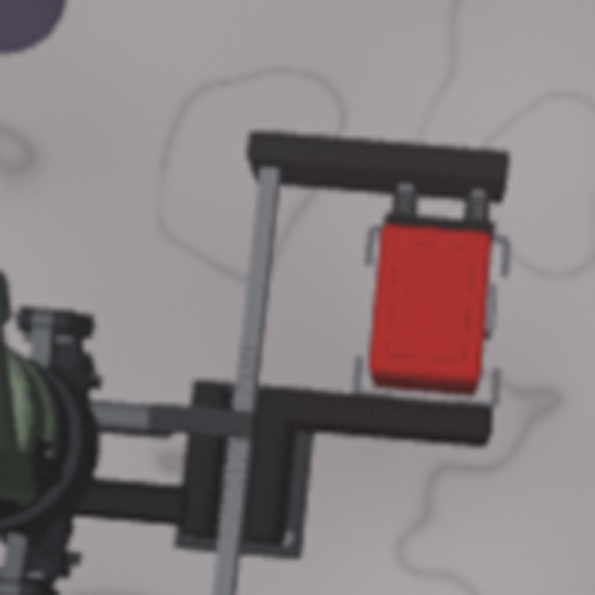

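The tub has been pushed about 5.5 mm, with about 10 mm left to the fixed jaw (red back edge near row 390 of the crop, jaw face near row 400). One more pump, holding it squeezed.

Emit:
{"method": "step_arm", "body": {"increments": [[[0,0,0,0,30],[0,0,0,0,60],[0,0,0,0,90],[0,0,0,0,115],[0,0,0,0,130]]]}}

```text
time: 13.1
eef_pos: [0.4687, 0.1671, 0.0238]
tool_rot: [0.0, -0.684, 0.73, 0.001]
contact_force: [-7.4, -0.1, 22.9]
finger_gap: 0.0449
grasp_force: 39.5
```

Emit:
{"method": "step_arm", "body": {"increments": [[[0,0,0,0,130],[0,0,0,0,130]]]}}

```text
time: 13.27
eef_pos: [0.4687, 0.1671, 0.0239]
tool_rot: [0.0, -0.684, 0.73, 0.001]
contact_force: [-7.1, -0.3, 22.3]
finger_gap: 0.0448
grasp_force: 39.3
```

```bash
python3 j.py t9
```

```text
13.2667 tool bay -106.28739914825142 180.44181814697737 0.02385216452829974 [-7.0954 -0.3307 22.2702] 0.04481629174718413
pad/jaw z.065 [(np.float64(-55.75), 3.6), (np.float64(24.25), -3.9), (np.float64(30.25), 11.9), (np.float64(38.25), -13.0), (np.float64(66.25), 11.0)]
arm z.068 y40 [(np.float64(-50.25), 10.4), (np.float64(50.25), -11.7), (np.float64(80.25), 10.1)]
tub red [(np.float64(-57.25), 10.9), (np.float64(22.75), -12.1)]
```

The tub is now against the fixed jaw (back edge −57 and jaw −57 in the same measure). The pad is in by only about 4 mm, so I'll let out and do a controlled partial stroke, held between handle and paddle.

Emit:
{"method": "step_arm", "body": {"increments": [[[0,0,0,0,100],[0,0,0,0,60],[0,0,0,0,20],[0,-2,0,0,0],[0,-4,0,0,0]]]}}

```text
time: 13.73
eef_pos: [0.4729, 0.1662, 0.0217]
tool_rot: [-0.001, -0.684, 0.73, 0.0]
contact_force: [-0.1, 0.0, 0.7]
finger_gap: 0.0855
grasp_force: 0.0
```

Emit:
{"method": "step_arm", "body": {"increments": [[[0,0,0,0,25],[0,0,0,0,45],[0,0,0,0,55],[0,0,0,0,55]]]}}

```text
time: 14.07
eef_pos: [0.4733, 0.1663, 0.0219]
tool_rot: [-0.0, -0.684, 0.73, 0.0]
contact_force: [-0.0, -0.8, 1.2]
finger_gap: 0.0669
grasp_force: 0.0
```

```bash
python3 j.py t10
```

```text
14.0667 tool bay -101.64864696069209 179.91064925898937 0.0219452120002012 [-0.0239 -0.7951  1.2355] 0.0669417362396363
pad/jaw z.065 [(np.float64(-55.75), 3.5), (np.float64(24.25), -4.0), (np.float64(30.25), 11.9), (np.float64(40.25), -13.1), (np.float64(68.75), 10.9)]
arm z.068 y40 [(np.float64(-50.25), 10.4), (np.float64(52.75), -11.5), (np.float64(82.75), 10.3)]
tub red [(np.float64(-57.25), 11.0), (np.float64(22.75), -12.1)]
```

On letting out, the jaw slid back 2.5 mm to the friction balance (pad ≈4 mm), so it had been about 6.5 mm in. I'll now squeeze partially to about 9 mm and hold.

Emit:
{"method": "step_arm", "body": {"increments": [[[0,0,0,0,65],[0,0,0,0,75],[0,0,0,0,84],[0,0,0,0,88],[0,0,0,0,88]]]}}

```text
time: 14.53
eef_pos: [0.4741, 0.1663, 0.0229]
tool_rot: [0.0, -0.684, 0.73, -0.0]
contact_force: [-1.1, -1.6, 7.1]
finger_gap: 0.0561
grasp_force: 12.3
```

```bash
python3 j.py t11
```

```text
14.5333 tool bay -100.89119858753959 179.99192199607583 0.022903925814364345 [-1.1058 -1.5618  7.0944] 0.05609366984709276
pad/jaw z.065 [(np.float64(-55.25), 3.6), (np.float64(24.25), -3.9), (np.float64(30.25), 11.8), (np.float64(38.75), -12.3), (np.float64(67.25), 11.3)]
arm z.068 y40 [(np.float64(-50.25), 10.4), (np.float64(51.75), -11.8), (np.float64(81.25), 10.3)]
tub red [(np.float64(-56.75), 11.1), (np.float64(22.75), -12.1)]
```

Emit:
{"method": "step_arm", "body": {"increments": [[[0,0.7,0,0,92],[0,1.4,0,0,96],[0,2,0,0,100],[0,2,0,0,100],[0,2,0,0,100]]]}}

```text
time: 15.0
eef_pos: [0.4722, 0.1665, 0.0236]
tool_rot: [0.001, -0.684, 0.73, -0.001]
contact_force: [-2.0, -2.1, 14.1]
finger_gap: 0.0521
grasp_force: 17.2
```

```bash
python3 j.py t12
```

```text
15.0 tool bay -102.7480760614393 180.0560439915342 0.023607723562309724 [-1.991  -2.1378 14.0954] 0.052077824734312536
pad/jaw z.065 [(np.float64(-55.75), 3.6), (np.float64(24.25), -3.9), (np.float64(30.25), 11.2), (np.float64(35.75), -12.4), (np.float64(63.75), 11.3)]
arm z.068 y40 [(np.float64(-50.25), 10.4), (np.float64(47.75), -12.2), (np.float64(77.75), 10.3)]
tub red [(np.float64(-57.25), 11.1), (np.float64(22.75), -12.1)]
```

The pad is about 9 mm in. I'll hold it a moment and take a last look.

Emit:
{"method": "step_arm", "body": {"increments": [[[0,0,0,0,100],[0,0,0,0,100],[0,0,0,0,100],[0,0,0,0,100]]]}}

```text
time: 15.38
eef_pos: [0.4722, 0.1665, 0.0236]
tool_rot: [0.001, -0.684, 0.73, -0.001]
contact_force: [-2.5, -1.2, 14.5]
finger_gap: 0.0525
grasp_force: 17.2
```

```bash
python3 j.py t13
python3 - <<'E'
import cv2,numpy as np
from rig import bot
t=cv2.resize(cv2.imread("pics/t13.png")[170:340,200:370],(400,400),interpolation=2)
s=cv2.resize(bot.get_image("scene")[170:410,200:440],(400,400),interpolation=2)
cv2.imwrite("pics/fin.png",np.hstack([t,s]))
E
```

```text
15.3833 tool bay -102.73260471825984 180.0580226746363 0.0236144017005405 [-2.509  -1.1964 14.5341] 0.05254984268301302
pad/jaw z.065 [(np.float64(-55.25), 3.5), (np.float64(24.25), -4.0), (np.float64(30.25), 11.2), (np.float64(35.75), -12.4), (np.float64(63.75), 11.3)]
arm z.068 y40 [(np.float64(-50.25), 10.4), (np.float64(47.75), -12.1), (np.float64(77.75), 10.3)]
tub red [(np.float64(-57.25), 11.1), (np.float64(22.75), -12.1)]
```

View pics/fin.png

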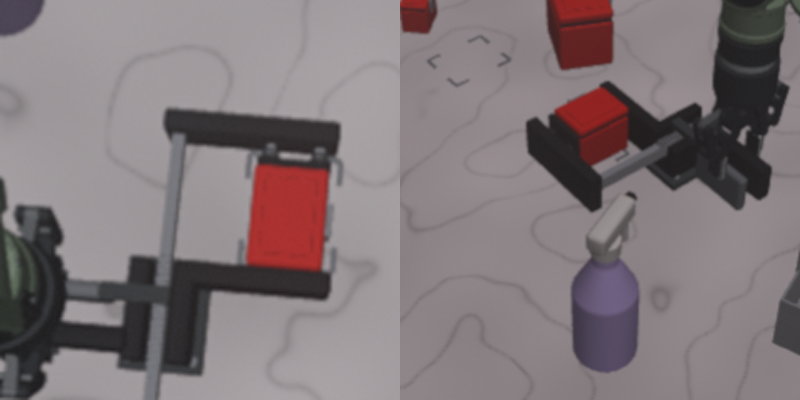

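The tub is pinched square between the fixed jaw (crop row ~270) and the pad (row ~160). The pad's pins are visibly shortened, the hold is steady, and the bystanders are untouched. Handing in.

```bash
python3 -c "from rig import bot; print(bot.job_done())"
```

```text
the job is handed in; nothing more can be done
None
```

I slid the tub into the bay, and it is now pinched square against the fixed jaw with the sprung pad about 9 mm in (estimated from the camera); I handed the job in at about 15 s with the trigger still squeezed.

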